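Pump up the bamboo strip press and hold its guard open for inspection

TASK

Tighten the glued bamboo strips in the green press: with the yellow guard shut, give the red hand pump three full strokes, each time pushing the lever right down to its stop and letting it come all the way back up. Then lift the guard by its black bar and hold it open at 45 degrees with the gripper so that the glue joints can be inspected; the program finishes while still holding the guard there, because it would spring shut if let go. Leave the lever up and do not disturb the loose things lying around.

Things in the scene. Friction and masses are not known exactly. Their poses are not given: they have to be found in the camera images.
- press: Green low press, fixed: open trough 200 (its x) by 250 mm (its y), 100 mm tall, on a dark foot plate 230 x 280 x 14 mm; bamboo strips clamped inside, yellow-framed clear guard on top. Origin: centre of its underside on the table; -x faces roughly the robot, z up. It may stand left or right of the pump.
- guard (a joint): Angle of the guard in rad: 0 shut (flat, level, on a stop), growing as its robot-side edge is lifted; 0.785 is 45 degrees; stop at 1.4. Hinged along the far (+x) top edge of the press. Weight and a spring always push it shut; holding it at the bar takes about 3 to 6 N.
- guard_bar (a point): Centre of the guard's grab bar: black, round, 16 mm thick, 150 mm long along the press's y, struts at both ends, free space around; 135 mm above the table when shut, 30 mm beyond the trough wall. At angle a its offset from guard_hinge in press axes is (-0.225 cos a + 0.027 sin a, 0, 0.225 sin a + 0.027 cos a) m. It can turn in a gripper that pinches it across, pointing down.
- guard_hinge (a point): Point on the guard's hinge line in the middle of the press's width, 108 mm above the table, 105 mm to the press's +x of its origin; does not move with the guard. The hinge line runs along the press's y.
- pump: Red hydraulic hand pump, fixed to the table: dark foot plate 250 x 100 x 12 mm, red cylinder lying along its x (62 mm thick, top 72 mm above the table, from x = -75 to +110 mm), pivot cheeks at its +x end up to 133 mm high. Origin: on the table under the pump's middle. Its -x end points roughly towards the robot, z up.
- pump_lever (a joint): Angle of the pump lever in rad: 0 fully up (a spring returns it there and a stop holds it), growing as the lever's end is pushed down, 0.62 at the bottom stop. A full stroke goes to the bottom stop and back to the top. Pushing at the grip takes about 5 N at the top and 12 N at the bottom.
- lever_grip (a point): Centre of the lever's black round grip, 24 mm thick, 90 mm long, 215 mm from lever_pivot. The lever points to the pump's -x, 0.50 rad above level when up (grip 218 mm above the table), 0.12 rad below at the bottom (89 mm). At value q its offset from lever_pivot in pump axes is (-0.215 cos(0.50-q), 0, 0.215 sin(0.50-q)) m. It can turn in a gripper pinching it across, pointing down.
- lever_pivot (a point): The lever's pivot, 115 mm above the table, 100 mm to the pump's +x of its origin; the pivot axis runs along the pump's y. It does not move.
- glue_jar: Bystander: small amber jar with white lid, 52 mm across, 55 mm tall, beside the pump. Origin: centre of its underside.
- rib_bundle: Bystander: flat bundle of bamboo fan ribs, 170 x 39 x 12 mm with a paper band, lying between press and pump. Origin: centre of its underside, x along its length.
- mallet: Bystander: wooden mallet, 200 mm long, lying. Origin: underside; x along the handle.
- glue_brush: Bystander: glue brush, 170 mm long, lying. Origin: underside; x along the handle.
- wood_block: Bystander: wooden block, 50 x 90 x 40 mm, behind the press (beyond it, seen from the robot). Origin: centre of its underside.
- bowl: Bystander: white bowl, 100 mm across, 45 mm tall, at the far side of the table. Origin: centre of its underside.
- squeeze_bottle: Bystander: white squeeze bottle, 56 mm across, 115 mm tall, beside the pump. Origin: centre of its underside.

How it is judged:
On the way, in this order (a step that is already met when the one before it is completed fails the run):
1. first stroke: lever pushed down to its bottom stop with the guard shut (over 0.52 rad) (value of joint pump_lever above 0.52 rad and value of joint guard below 0.15 rad), for 0.1 s.
2. first stroke: lever back up at the top (under 0.10 rad) (value of joint pump_lever below 0.1 rad), for 0.1 s.
3. second stroke: lever pushed down to its bottom stop with the guard shut (over 0.52 rad) (all of step 1), for 0.1 s.
4. second stroke: lever back up at the top (under 0.10 rad) (value of joint pump_lever below 0.1 rad), for 0.1 s.
5. third stroke: lever pushed down to its bottom stop with the guard shut (over 0.52 rad) (all of step 3), for 0.1 s.
6. third stroke: lever back up at the top (under 0.10 rad) (value of joint pump_lever below 0.1 rad), for 0.1 s.
7. the guard is lifted past 0.5 rad, the lever left up (value of joint guard above 0.5 rad and value of joint pump_lever below 0.1 rad), for 0.1 s.
At the end, for the whole second after the job is handed in: The gripper's fingers hold the guard still (over 1.5 N of contact, under 0.1 rad/s) between 0.69 and 0.88 rad (45 degrees, about 5 either way), the pump lever is back up (under 0.10 rad), and every loose thing is within 30 mm of where it began (value of joint guard between 0.69 and 0.88 rad and velocity of joint guard between -0.1 and 0.1 rad/s and contact force between the fingers and guard above 1.5 N and value of joint pump_lever below 0.1 rad and distance of each of glue_jar, rib_bundle, mallet, glue_brush, wood_block, bowl, squeeze_bottle from where it was at the start of the episode below 0.03 m); the arm keeps its last pose, push and grip.
It fails at once if the pump is worked with the guard open (lever over 0.3 rad while the guard is over 0.15 rad) (value of joint pump_lever above 0.3 rad and value of joint guard above 0.15 rad).
It fails at once if a loose bystander is moved more than 30 mm (distance of any of glue_jar, rib_bundle, mallet, glue_brush, wood_block, bowl, squeeze_bottle from where it was at the start of the episode above 0.03 m).
It also fails if it takes over 67 s, if anything falls off the work surface, if the arm or the gripper's body presses on something with over 40 N, if the wrist force passes 120 N, or if a joint passes its speed limit or range.

ROBOT

A 7-joint arm with a two-finger parallel gripper is mounted at the origin on the work surface. World frame = base frame: x ahead of the robot, y to its left, z up, the work surface at z = 0. Lengths are in m, angles in rad, forces in N, time in s.
With the tool pointing down it reaches from about 0.425 to 0.875 m from the base axis. Payload 4.7 kg.
Tool frame: the origin (TCP) lies midway between the tips of the shut fingers; the grasp point (between the pads) lies 19 mm behind it; z points along the fingers, y is the line along which they close (so a half turn about z gives the same grasp; the last joint's range is limited). The gripper opens to 87 mm and grips with 3 to 60 N. Pads are 19 mm wide; open, the fingers measure 117 mm over their backs; the gripper's body (75 mm by 190 mm) begins 51 mm behind the grasp point.
Start: joints at [1.15, 0.321, -0.07, 1.45, 0.023, 1.371, -0.057], TCP at [0.274, -0.59, 0.198] pointing down, gripper open.
Joint ranges: [-2.86, 2.86], [-0.3, 2.09], [-1.38, 1.24], [0.06, 2.45], [-1.56, 4.7], [0.09, 2.05], [-2.69, 2.69]. Speed limits (rad/s): [2.57, 2.57, 3.14, 3.14, 3.14, 3.14, 3.14].

INTERFACE

Orientations are given as a rotation vector (axis times angle).
In Python, from bench import ctrl gives the robot as it stands. The module is installed in compiled form; this text tells all that it offers.
- The arm moves only by the tool carry_out, never from a script. Its argument "steps" is a list of rows, each a list of 7 numbers: the turn, a rotation vector about the world's x, y, z in degrees, then the shift along the world's x, y, z in cm, then the opening, from 0 (shut) to 1 (fully open). A call has 1 to 12 rows; each row is the pose to reach, as a shift and turn from the pose commanded when the call began; what a row does not reach only later rows make up. A row lasts 1/10 s, in which the tool goes at most 50 mm and 8.59 degrees, less where a joint would pass 70% of its speed; a pose out of reach is approached as far as the arm can. A call with a gripper value outside its range is refused whole. The fingers move at their own pace and stop on an object; "squeeze" is the grip in N (left out, the last holds). Time passes only in rows, so rows that repeat a pose let the fingers close. It gives the time, the measured TCP pose, the force, the opening and the grip force at its end, in the units of the state.
- ctrl.get_state(): the state, without advancing time (a new reading comes with each control period).
- ctrl.get_image(name): name is "scene" or "top"; returns a dict with "pixels" (480x640x3 uint8, red, green, blue), "camera_matrix" (3x3 intrinsics, pixels), "cam_to_world" (4x4, takes a point from camera to world coordinates). Camera axes: x right, y down, z forward; pixel columns grow to the right and rows downward; lengths in m; the calibration is good to about 2 mm. A picture is of the moment at which its call begins. There is no depth.
- ctrl.close_job(): hands the job in; it is judged then, once.
The state is a dict: "time": time; "joint_positions": joint angles; "qd": joint speeds; "joint_torque": joint torques, N m; "position": TCP position; "tool_rot": TCP orientation; "ft_force": force on the tool from outside, world axes, zero at the start; "torque": the same for the moment, N m; "grip_width": opening from 0.0 (shut) to 1.0 (fully open); "grip_force": force on a finger pad.
Only numpy, scipy, OpenCV 4.12 (cv2) and the standard library are available. Lean on these libraries where they do the work, as an engineer would, in place of code of your own. Each camera call takes 0.05 s, during which the arm holds its last target. There are 200 camera calls.

## Working session

There is one attempt and no reset: what is moved stays moved. The work goes in short steps, Python scripts to look and compute and a tool call to move; the robot and the scene stay as the last step left them, time stands still between calls to the robot, and variables do not carry over. Pictures are saved under pics/ and viewed, at most 10 in all, crops included, and the job is handed in when it is done.

Besides the shell and the picture viewer there is one more tool, called as a command line: name --pt "numbers of a row" for each row, then --argument value for the rest. carry_out: Moves the arm, as the interface text tells. Its arguments: {"type":"object","properties":{"steps":{"type":"array","items":{"type":"array","items":{"type":"number"}}},"squeeze":{"type":"number"}},"required":["steps"]}

```bash
mkdir -p pics; python3 - <<'E'
from bench import ctrl
import cv2,numpy as np,pickle
d={}
for n in("scene","top"):
    i=ctrl.get_image(n);d[n]=i;cv2.imwrite(f"pics/{n}0.png",i["pixels"][:,:,::-1])
    print(n,i["camera_matrix"].round(1).tolist(),i["cam_to_world"].round(3).tolist())
pickle.dump(d,open("d.pkl","wb"))
s=ctrl.get_state();print(s)
E
```

```text
scene [[501.8, 0.0, 312.1], [0.0, 501.8, 233.8], [0.0, 0.0, 1.0]] [[0.562, 0.586, -0.584, 1.199], [0.827, -0.403, 0.391, -0.426], [-0.006, -0.702, -0.712, 0.978], [0.0, 0.0, 0.0, 1.0]]
top [[510.4, 0.0, 317.9], [0.0, 510.4, 240.0], [0.0, 0.0, 1.0]] [[-0.025, -0.991, 0.128, 0.384], [-0.999, 0.028, 0.016, 0.014], [-0.019, -0.127, -0.992, 1.098], [0.0, 0.0, 0.0, 1.0]]
{'time': 0.1, 'joint_positions': array([ 1.15010661,  0.32177574, -0.07006277,  1.45153766,  0.02261143,
        1.37080368, -0.05689529]), 'qd': array([-0.00030336, -0.00072854, -0.00044528, -0.00217604, -0.00368468,
       -0.00110154,  0.00103212]), 'joint_torque': array([-2.69969260e-04, -4.92570555e+01, -4.05662460e-01, -3.13398814e+01,
       -6.41150982e-02,  3.95710382e-02,  9.64681817e-05]), 'position': array([ 0.2735057 , -0.58906874,  0.19716101]), 'tool_rot': array([-3.06601259e+00, -6.77260001e-01,  7.56751227e-04]), 'ft_force': array([ 1.01946979, -0.22427946, -0.79786722]), 'torque': array([-0.02512765, -0.01188076,  0.03740574]), 'grip_force': 0.0, 'grip_width': 0.9995203235709917}
```

View pics/scene0.png

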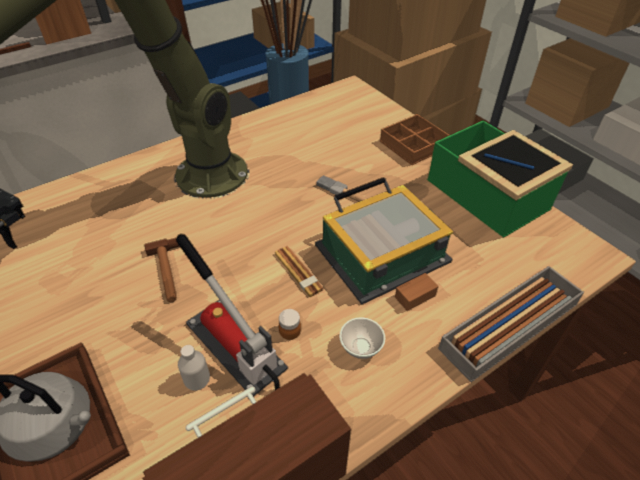

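View pics/top0.png

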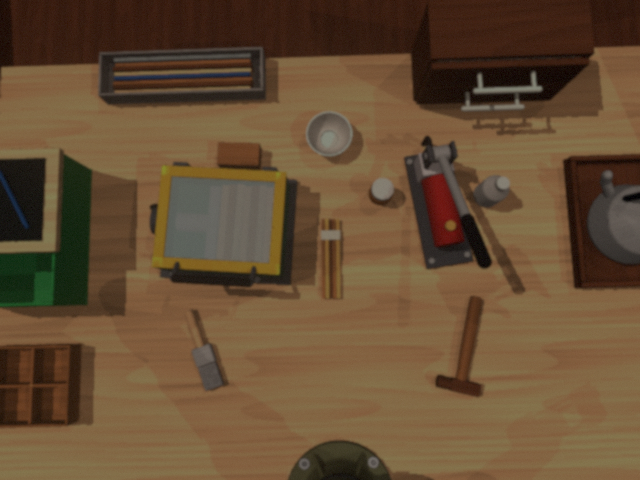

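The scene view shows the pump lever's black grip at about (180,237)-(209,276) and the guard bar at (337,205)-(388,182). In the top view the grip is at (465,218)-(485,263), with the bar near (172..256,270..282) against the dark foot plate. Next I'll segment both.

```bash
cat >h.py <<'E'
import numpy as np,cv2
def ray(im,p):
    d=im["cam_to_world"][:3,:3]@np.linalg.solve(im["camera_matrix"],[p[0],p[1],1.]);return im["cam_to_world"][:3,3],d/np.linalg.norm(d)
def tri(a,pa,b,pb):
    o1,d1=ray(a,pa);o2,d2=ray(b,pb);t=np.linalg.lstsq(np.c_[d1,-d2],o2-o1,rcond=None)[0]
    x,y=o1+t[0]*d1,o2+t[1]*d2;return (x+y)/2,np.linalg.norm(x-y)
def plane(im,p,z):
    o,d=ray(im,p);return o+d*(z-o[2])/d[2]
def blob(im,roi,f):
    x0,y0,x1,y1=roi;m=np.zeros((480,640),np.uint8);m[y0:y1,x0:x1]=f(im["pixels"][y0:y1,x0:x1].astype(int))*255
    n,l,s,c=cv2.connectedComponentsWithStats(m);k=1+s[1:,4].argmax();return (l==k).astype(np.uint8)
E
python3 - <<'E'
import pickle;from h import *
d=pickle.load(open("d.pkl","rb"));S,T=d["scene"],d["top"]
blk=lambda t:(lambda a:a.max(2)<t)
for n,im,roi,t in(("gripS",S,(165,225,220,285),45),("gripT",T,(455,205,500,275),30),("barS",S,(325,170,395,215),60)):
    m=blob(im,roi,blk(t));r=cv2.minAreaRect(cv2.findNonZero(m));print(n,m.sum(),r,cv2.boxPoints(r).round(1).tolist())
red=lambda a:(a[...,0]>90)&(a[...,1]<50)&(a[...,2]<50)
yel=lambda a:(a[...,0]>1.0*a[...,1])&(a[...,1]>2.2*a[...,2])&(a[...,0]>110)
m=blob(T,(390,130,500,280),red);print("red",m.sum(),cv2.minAreaRect(cv2.findNonZero(m)))
m=blob(T,(140,150,310,290),yel);r=cv2.minAreaRect(cv2.findNonZero(m));print("yel",m.sum(),r)
b=cv2.boxPoints(r);print(b.tolist());print([plane(T,p,.115).round(4).tolist() for p in b])
a=cv2.resize(T["pixels"][240:300,140:310],None,fx=4.5,fy=4.5,interpolation=2)
b=cv2.resize(S["pixels"][170:220,320:400],(765,400))
c=cv2.resize(T["pixels"][130:280,395:515],(440,550)) 
cv2.imwrite("pics/c1.png",cv2.convertScaleAbs(a[:,:,::-1],alpha=2.0));cv2.imwrite("pics/c2.png",cv2.convertScaleAbs(c[:,:,::-1],alpha=1.8))
E
```

```text
gripS 497 ((193.01768493652344, 256.2345275878906), (50.422637939453125, 13.64045238494873), 48.8140754699707) [[171.3000030517578, 241.8000030517578], [181.5, 232.8000030517578], [214.8000030517578, 270.70001220703125], [204.5, 279.70001220703125]]
gripT 641 ((474.2899475097656, 241.29586791992188), (54.615386962890625, 14.0), 67.38013458251953) [[457.29998779296875, 218.8000030517578], [470.20001220703125, 213.39999389648438], [491.29998779296875, 263.79998779296875], [478.29998779296875, 269.20001220703125]]
barS 246 ((359.58270263671875, 188.61305236816406), (8.767471313476562, 52.88636016845703), 74.84593200683594) [[332.8999938964844, 191.3000030517578], [384.0, 177.5], [386.29998779296875, 185.89999389648438], [335.20001220703125, 199.8000030517578]]
red 1119 ((442.69232177734375, 207.9615478515625), (68.8367691040039, 20.592193603515625), 78.69007110595703)
yel 3763 ((218.43963623046875, 219.02587890625), (127.95528411865234, 101.70654296875), 3.3664603233337402)
[[151.586181640625, 266.03448486328125], [157.55859375, 164.5034637451172], [285.2930908203125, 172.01727294921875], [279.3206787109375, 273.54827880859375]]
[[0.469, 0.3538, 0.115], [0.6714, 0.3452, 0.115], [0.6483, 0.0908, 0.115], [0.4478, 0.1057, 0.115]]
```

View pics/c1.png

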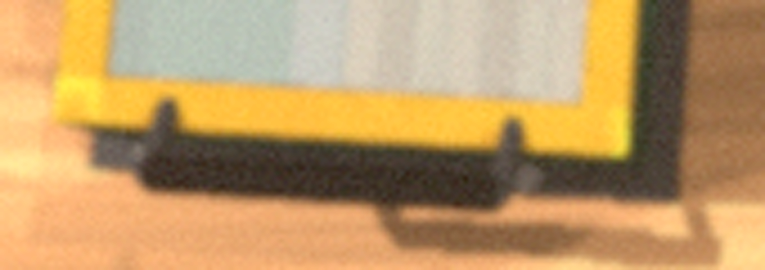

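View pics/c2.png

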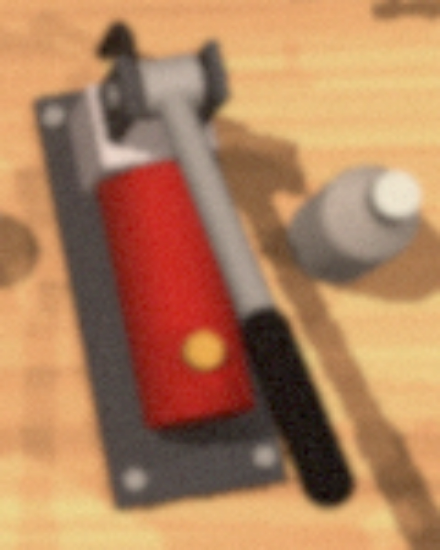

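The crops show the bar between its struts, centre at top pixel about (212,280) and ends (173,277) and (252,282). The grip is centred at (474,241), and the plate bolts give the pump axis.

```bash
python3 - <<'E'
import pickle;from h import *
d=pickle.load(open("d.pkl","rb"));S,T=d["scene"],d["top"]
g=tri(S,(193.,256.2),T,(474.3,241.3));print("grip",g)
print("grip ends",tri(S,(176.5,237.3),T,(484.8,266.5)),tri(S,(209.6,275.2),T,(463.7,216)))
print("bar",tri(S,(360.2,188.4),T,(212.5,279.6)))
for p,q in(((335,196),(173.3,277.3)),((385.5,182),(252.2,281.6))):print(tri(S,p,T,q),plane(T,q,.135))
f=lambda x,y:(395+x/440*120,130+y/550*150)
B=[plane(T,f(*p),.013) for p in((52,117),(135,478),(263,457))];print(B)
a=B[0]-B[1];print("pump yaw",np.degrees(np.arctan2(a[1],a[0])))
c=(B[0]+B[2])/2;print("pump centre",c); u=a/np.linalg.norm(a)
print("pivot",c+.1*u,"grip up",c+u*(.1-.215*np.cos(.5)),"grip dn",c+u*(.1-.215*np.cos(.12)))
for p in((157,168),(285,174)):print("hinge edge",plane(T,p,.11))
from scipy.spatial.transform import Rotation as R
from bench import ctrl
s=ctrl.get_state();print(R.from_rotvec(s["tool_rot"]).as_matrix().round(3))
print("jar top",plane(T,(383,188),.055),"bottle",plane(T,(497,186),.115),"mallet",plane(T,(472,298),.02),"ribs",plane(T,(332,298),.01),"brush",plane(T,(192,312),.01))
E
```

```text
grip (array([ 0.48809701, -0.24347775,  0.21454357]), np.float64(0.0010819061259623116))
grip ends (array([ 0.44178912, -0.25333623,  0.23650829]), np.float64(0.0041456055021980645)) (array([ 0.53650421, -0.23312866,  0.19472701]), np.float64(0.0006064540981502503))
bar (array([0.43939611, 0.2324891 , 0.13317282]), np.float64(0.0033939853543469446))
(array([0.4206663 , 0.2448728 , 0.11951048]), np.float64(0.1331816572198242)) [0.44474724 0.305131   0.135     ]
(array([0.47053215, 0.20104415, 0.18419686]), np.float64(0.1316346965397946)) [0.43269659 0.15535275 0.135     ]
[array([ 0.69005993, -0.17177965,  0.013     ]), array([ 0.47383476, -0.20934371,  0.013     ]), array([ 0.48402961, -0.28378521,  0.013     ])]
pump yaw 9.85543693835126
pump centre [ 0.58704477 -0.22778243  0.013     ]
pivot [ 0.68556905 -0.21066614  0.013     ] grip up [ 0.4996732  -0.24296119  0.013     ] grip dn [ 0.47526518 -0.24720152  0.013     ]
hinge edge [0.66567868 0.34788309 0.11      ]
hinge edge [0.64560033 0.09182031 0.11      ]
[[ 0.907  0.421 -0.001]
 [ 0.421 -0.907  0.002]
 [-0.    -0.002 -1.   ]]
jar top [ 0.62407361 -0.10760131  0.055     ] bottle [ 0.6076415  -0.32300871  0.115     ] mallet [ 0.39231761 -0.2871484   0.02      ] ribs [0.39991897 0.00469071 0.01      ] brush [0.37800478 0.30226249 0.01      ]
```

carry_out --pt "0 0 -7 0 0 5 1" --pt "0 0 -14 3 5 10 1" --pt "0 0 -14 21.4 34.6 10 1" --pt "0 0 -14 21.4 34.6 10 1" --pt "0 0 -14 21.4 34.6 10 1" --pt "0 0 -14 21.4 34.6 10 1" --pt "0 0 -14 21.4 34.6 10 1" --pt "0 0 -14 21.4 34.6 10 1" --pt "0 0 -14 21.4 34.6 10 1" --pt "0 0 -14 21.4 34.6 10 1" --pt "0 0 -14 21.4 34.6 10 1" --squeeze 40

```text
time: 1.2
position: [0.4898, -0.239, 0.2981]
tool_rot: [-3.125, -0.311, -0.001]
ft_force: [-0.2, -0.6, -0.0]
grip_width: 1.002
grip_force: 0.0
```

carry_out --pt "0 0 0 0 0 -5 1" --pt "0 0 0 0 0 -10 1" --pt "0 0 0 0 0 -10 1" --pt "0 0 0 0 0 -10 1" --pt "0 0 0 0 0 -10 0" --pt "0 0 0 0 0 -10 0" --pt "0 0 0 0 0 -10 0" --pt "0 0 0 0 0 -10 0" --pt "0 0 0 0 0 -10 0" --pt "0 0 0 0 0 -10 0"

```text
time: 2.2
position: [0.4879, -0.2435, 0.1984]
tool_rot: [3.127, 0.299, 0.0]
ft_force: [-0.9, 0.5, -0.5]
grip_width: 0.541
grip_force: 0.0
```

```bash
python3 - <<'E'
from bench import ctrl
import cv2,numpy as np
i=ctrl.get_image("scene")["pixels"][150:400,100:400,::-1];cv2.imwrite("pics/g1.png",cv2.resize(i,(600,500)))
s=ctrl.get_state();print(s["position"],s["ft_force"],s["grip_width"],s["grip_force"],s["joint_positions"])
E
```

```text
[ 0.48777576 -0.24352092  0.1982255 ] [-0.13151361 -0.35947069 -0.59708162] 0.4907174946422275 0.0 [ 0.7184524   0.11442888 -0.32781006  1.70372386  0.03798293  1.32966129
 -0.99667224]
```

View pics/g1.png

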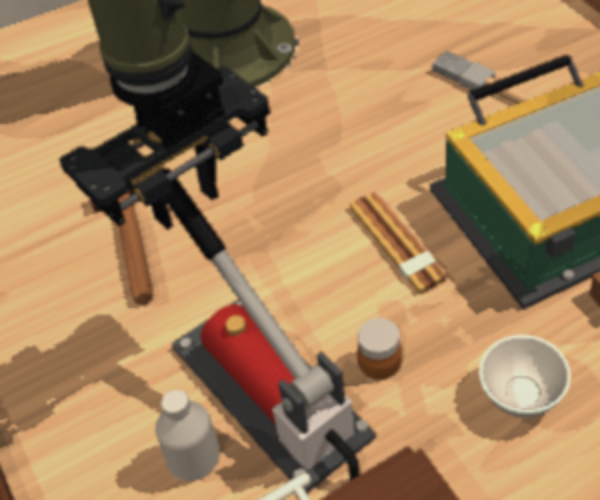

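The fingers at (160,200) and (208,180) straddle the grip and are still closing, so I'll keep closing.

carry_out --pt "0 0 0 0 0 0 0" --pt "0 0 0 0 0 0 0" --pt "0 0 0 0 0 0 0" --pt "0 0 0 0 0 0 0" --pt "0 0 0 0 0 0 0" --pt "0 0 0 0 0 0 0"

```text
time: 2.85
position: [0.4881, -0.2451, 0.1982]
tool_rot: [3.125, 0.297, 0.001]
ft_force: [2.8, -5.0, -1.2]
grip_width: 0.255
grip_force: 39.8
```

carry_out --pt "0 0 0 -0.7 -0.1 -1.5 0" --pt "0 0 0 -1.3 -0.2 -3.0 0" --pt "0 0 0 -1.8 -0.3 -4.6 0" --pt "0 0 0 -2.2 -0.4 -6.3 0" --pt "0 0 0 -2.5 -0.5 -7.9 0" --pt "0 0 0 -2.6 -0.5 -9.6 0" --pt "0 0 0 -2.6 -0.5 -11.2 0" --pt "0 0 0 -2.5 -0.5 -12.7 0" --pt "0 0 0 -2.5 -0.5 -12.7 0" --pt "0 0 0 -2.5 -0.5 -12.7 0" --pt "0 0 0 -2.5 -0.5 -12.7 0"

```text
time: 3.95
position: [0.4626, -0.2492, 0.0733]
tool_rot: [3.127, 0.296, -0.001]
ft_force: [-4.2, -1.0, 11.2]
grip_width: 0.253
grip_force: 40.2
```

```bash
python3 - <<'E'
from bench import ctrl
from h import *
S=ctrl.get_image("scene");T=ctrl.get_image("top")
cv2.imwrite("pics/g2.png",cv2.resize(S["pixels"][150:400,100:400,::-1],(600,500)))
s=ctrl.get_state();print(s["position"],s["ft_force"],s["grip_width"],s["grip_force"])
E
```

```text
[ 0.46261274 -0.24919807  0.07331848] [-3.85366724 -0.29138552 10.77698467] 0.2542503233640675 40.22069334983826
```

View pics/g2.png

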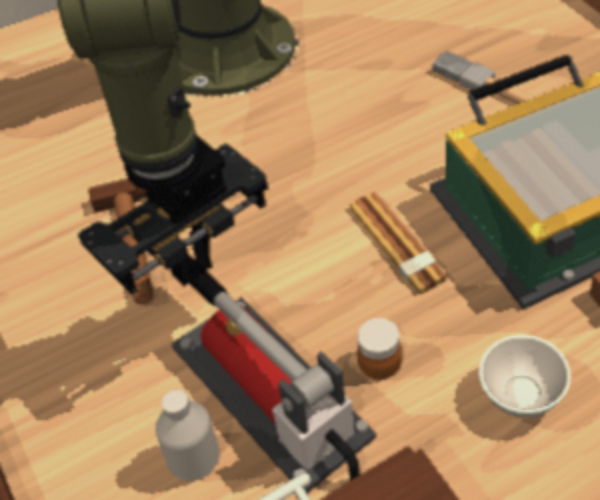

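The lever is down on the cylinder, at about 0.61 rad with 11 N. I'll press a touch further to the stop, then come back up.

carry_out --pt "0 0 0 0 0 -0.4 0" --pt "0 0 0 0 0 -0.4 0" --pt "0 0 0 -0.1 0 1.5 0" --pt "0 0 0 0 0 4.8 0" --pt "0 0 0 0.3 0.1 6.4 0" --pt "0 0 0 0.7 0.2 8.1 0" --pt "0 0 0 1.2 0.3 9.7 0" --pt "0 0 0 1.8 0.4 11.2 0" --pt "0 0 0 2.5 0.5 12.7 0" --pt "0 0 0 2.5 0.5 12.7 0" --pt "0 0 0 2.5 0.5 12.7 0" --pt "0 0 0 2.5 0.5 12.7 0"

```text
time: 5.25
position: [0.4892, -0.2434, 0.1994]
tool_rot: [3.126, 0.3, 0.005]
ft_force: [3.8, -2.4, 4.4]
grip_width: 0.016
grip_force: 2.7
```

The opening is 0.016, so the grip has slipped out of the fingers. I'll look.

```bash
python3 - <<'E'
from bench import ctrl
from h import *
S=ctrl.get_image("scene");s=ctrl.get_state()
cv2.imwrite("pics/g3.png",cv2.resize(S["pixels"][150:400,100:400,::-1],(600,500)))
print(s["position"],s["ft_force"],s["grip_width"],s["grip_force"])
E
```

```text
[ 0.48876364 -0.24336872  0.19901357] [ 4.50115945 -1.56684951  5.18239895] 0.014939413401482908 2.6852134888758883
```

View pics/g3.png

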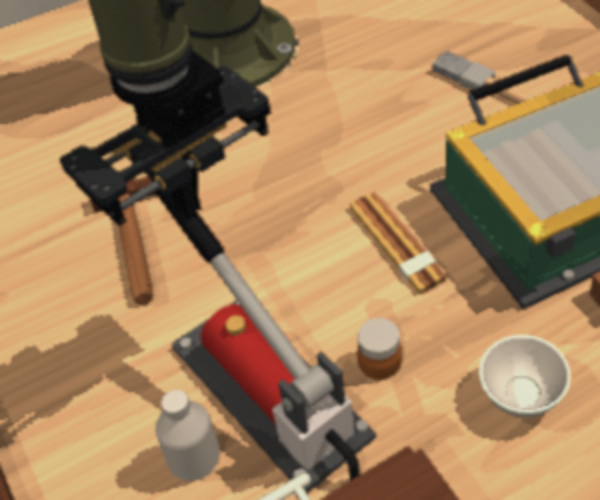

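The closed fingertips now rest on top of the grip, pressing it down slightly. I'll back off, reopen, and regrasp lower and harder.

carry_out --pt "0 0 0 0 0 4 0.1" --pt "0 0 0 0 0 7 0.7" --pt "0 0 0 0 0 7 0.7" --pt "0 0 0 0 0 7 0.7" --pt "0 0 0 0 0 7 0.7" --pt "0 0 0 0 0 7 0.7" --pt "0 0 0 0 0 7 0.7" --pt "0 0 0 0 0 7 0.7" --pt "0 0 0 0 0 7 0.7" --pt "0 0 0 0 0 7 0.7" --pt "0 0 0 0 0 7 0.7" --squeeze 58

```text
time: 6.4
position: [0.4878, -0.2436, 0.2682]
tool_rot: [3.127, 0.299, -0.0]
ft_force: [0.9, 0.7, -0.3]
grip_width: 0.697
grip_force: 0.0
```

```bash
python3 - <<'E'
from bench import ctrl
from h import *
S=ctrl.get_image("scene");s=ctrl.get_state()
print(s["position"],s["ft_force"],s["grip_width"])
p=S["pixels"][225:290,165:225].max(2);m=blob(S,(165,225,222,285),lambda a:a.max(2)<45)
n=np.argwhere(m);print(m.sum(),n[n[:,0].argmax()],cv2.minAreaRect(cv2.findNonZero(m)))
cv2.imwrite("pics/g4.png",cv2.resize(S["pixels"][200:320,150:300,::-1],(600,480)))
E
```

```text
[ 0.48781588 -0.2435595   0.26824406] [ 0.94531073 -0.28403095 -0.21267213] 0.6997121018298064
605 [278 204] ((187.904296875, 249.5823974609375), (67.14672088623047, 13.32409954071045), 49.26789093017578)
```

View pics/g4.png

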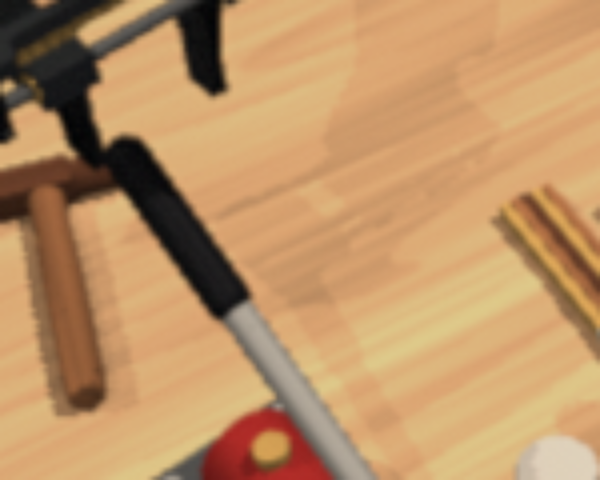

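The lever is back up, with its grip at crop (110-245,140-310) as at the start. I'll regrasp 7 mm deeper.

carry_out --pt "0 0 0 0 0 -4 0.7" --pt "0 0 0 0 0 -7.8 0.7" --pt "0 0 0 0 0 -7.8 0.7" --pt "0 0 0 0 0 -7.8 0" --pt "0 0 0 0 0 -7.8 0" --pt "0 0 0 0 0 -7.8 0" --pt "0 0 0 0 0 -7.8 0" --pt "0 0 0 0 0 -7.8 0" --pt "0 0 0 0 0 -7.8 0" --pt "0 0 0 0 0 -7.8 0" --pt "0 0 0 0 0 -7.8 0"

```text
time: 7.55
position: [0.4885, -0.2452, 0.1909]
tool_rot: [3.125, 0.296, 0.003]
ft_force: [2.7, -5.0, 1.2]
grip_width: 0.263
grip_force: 57.9
```

carry_out --pt "0 0 0 -0.4 0 -0.7 0" --pt "0 0 0 -0.7 -0.1 -1.5 0" --pt "0 0 0 -1.3 -0.2 -3.0 0" --pt "0 0 0 -1.8 -0.3 -4.6 0" --pt "0 0 0 -2.2 -0.4 -6.3 0" --pt "0 0 0 -2.5 -0.5 -7.9 0" --pt "0 0 0 -2.6 -0.5 -9.6 0" --pt "0 0 0 -2.6 -0.5 -11.2 0" --pt "0 0 0 -2.5 -0.5 -12.8 0" --pt "0 0 0 -2.5 -0.5 -12.8 0" --pt "0 0 0 -2.5 -0.5 -12.8 0" --pt "0 0 0 -2.5 -0.5 -12.8 0"

```text
time: 8.75
position: [0.4629, -0.2491, 0.0641]
tool_rot: [3.127, 0.296, 0.0]
ft_force: [-3.8, -1.0, 12.3]
grip_width: 0.262
grip_force: 58.0
```

carry_out --pt "0 0 0 0 0 -0.2 0" --pt "0 0 0 -0.1 0 0.8 0" --pt "0 0 0 -0.1 0 1.6 0" --pt "0 0 0 -0.1 0 3.2 0" --pt "0 0 0 0 0 4.9 0" --pt "0 0 0 0.3 0.1 6.5 0" --pt "0 0 0 0.7 0.2 8.2 0" --pt "0 0 0 1.2 0.3 9.8 0" --pt "0 0 0 1.8 0.4 11.3 0" --pt "0 0 0 2.5 0.5 12.7 0" --pt "0 0 0 2.5 0.5 12.8 0" --pt "0 0 0 2.5 0.5 12.8 0"

```text
time: 9.95
position: [0.4883, -0.2452, 0.1881]
tool_rot: [3.126, 0.296, 0.001]
ft_force: [7.4, -6.6, -10.9]
grip_width: 0.265
grip_force: 58.1
```

carry_out --pt "0 0 0 0 0 -0.1 0" --pt "0 0 0 -0.6 -0.1 -1.5 0" --pt "0 0 0 -1.3 -0.2 -3.1 0" --pt "0 0 0 -1.8 -0.3 -4.7 0" --pt "0 0 0 -2.2 -0.4 -6.4 0" --pt "0 0 0 -2.5 -0.5 -8.0 0" --pt "0 0 0 -2.6 -0.5 -9.7 0" --pt "0 0 0 -2.6 -0.5 -11.3 0" --pt "0 0 0 -2.5 -0.5 -13.0 0" --pt "0 0 0 -2.5 -0.5 -13.0 0" --pt "0 0 0 -2.5 -0.5 -13.0 0" --pt "0 0 0 -2.5 -0.5 -13.0 0"

```text
time: 11.15
position: [0.4623, -0.2492, 0.0619]
tool_rot: [3.127, 0.296, -0.001]
ft_force: [-4.9, -1.1, 11.4]
grip_width: 0.264
grip_force: 58.0
```

carry_out --pt "0 0 0 0 0 0 0" --pt "0 0 0 -0.1 0 0.8 0" --pt "0 0 0 -0.1 0 1.6 0" --pt "0 0 0 -0.1 0 3.2 0" --pt "0 0 0 0 0 4.9 0" --pt "0 0 0 0.3 0.1 6.5 0" --pt "0 0 0 0.7 0.2 8.2 0" --pt "0 0 0 1.2 0.3 9.8 0" --pt "0 0 0 1.8 0.4 11.3 0" --pt "0 0 0 2.5 0.5 12.7 0" --pt "0 0 0 2.5 0.5 12.7 0" --pt "0 0 0 2.5 0.5 12.7 0"

```text
time: 12.35
position: [0.4879, -0.2453, 0.1848]
tool_rot: [3.126, 0.296, -0.0]
ft_force: [6.9, -7.9, -12.1]
grip_width: 0.259
grip_force: 58.0
```

carry_out --pt "0 0 0 0 0 0 0.7" --pt "0 0 0 0 0 0 0.7" --pt "0 0 0 0 0 0 0.7" --pt "0 0 0 0 0 0 0.7" --pt "0 0 0 0 0 0 0.7" --pt "0 0 0 0 0 0 0.7" --pt "0 0 0 0 0 4 0.7" --pt "0 0 0 0 0 8 0.7" --pt "0 0 0 0 0 12 0.7" --pt "0 0 0 0 0 12 0.7"

```text
time: 13.35
position: [0.4904, -0.2443, 0.3137]
tool_rot: [3.121, 0.299, 0.014]
ft_force: [1.2, 0.2, 0.0]
grip_width: 0.7
grip_force: 0.0
```

```bash
python3 - <<'E'
from bench import ctrl
from h import *
from scipy.spatial.transform import Rotation as R
S=ctrl.get_image("scene");T=ctrl.get_image("top");s=ctrl.get_state()
print(s["position"],s["ft_force"],s["grip_width"],s["joint_positions"].round(2),R.from_rotvec(s["tool_rot"]).as_matrix().round(3))
m=blob(S,(165,225,222,285),lambda a:a.max(2)<45)
n=np.argwhere(m);print(m.sum(),n[n[:,0].argmax()])
m=blob(S,(325,170,395,215),lambda a:a.max(2)<60);r=cv2.minAreaRect(cv2.findNonZero(m));print(r)
E
```

```text
[ 0.48825687 -0.24361315  0.30817351] [ 0.34737641 -0.69204047 -0.00878444] 0.697988815987705 [ 0.72  0.08 -0.33  1.52  0.03  1.54 -0.99] [[ 0.982  0.189  0.002]
 [ 0.189 -0.982 -0.001]
 [ 0.002  0.001 -1.   ]]
492 [278 204]
((360.22796630859375, 188.5610809326172), (10.633316993713379, 52.92762756347656), 77.34745025634766)
```

carry_out --pt "0 0 8 -0.5 4.5 0 0.4" --pt "0 0 16 -0.9 9 0 0.4" --pt "0 0 24 -1.3 13.5 0 0.4" --pt "0 0 32 -1.8 18 0 0.4" --pt "0 0 40 -2.3 22.5 0 0.4" --pt "0 0 48 -2.7 27 0 0.4" --pt "0 0 56 -3.2 31.5 0 0.4" --pt "0 0 64 -3.7 36 0 0.4" --pt "0 0 72 -4.2 40.5 0 0.4" --pt "0 0 74.4 -4.7 45 0 0.4" --pt "0 0 74.4 -4.9 47.6 0 0.4" --pt "0 0 74.4 -4.9 47.6 0 0.4"

```text
time: 14.65
position: [0.4362, 0.2369, 0.3057]
tool_rot: [-2.299, -2.136, 0.002]
ft_force: [0.3, -0.1, -0.7]
grip_width: 0.402
grip_force: 0.0
```

carry_out --pt "0 0 0 0 0 -4 0.4" --pt "0 0 0 0 0 -8 0.4" --pt "0 0 0 0 0 -12 0.4" --pt "0 0 0 0 0 -13.5 0.4" --pt "0 0 0 0 0 -13.5 0.4" --pt "0 0 0 0 0 -13.5 0.4"

```text
time: 15.25
position: [0.4395, 0.2324, 0.1733]
tool_rot: [2.311, 2.128, 0.002]
ft_force: [-0.2, -0.2, 1.0]
grip_width: 0.405
grip_force: 0.0
```

```bash
python3 - <<'E'
from bench import ctrl
from h import *
from scipy.spatial.transform import Rotation as R
S=ctrl.get_image("scene");s=ctrl.get_state()
print(s["position"],s["ft_force"],s["grip_width"],R.from_rotvec(s["tool_rot"]).as_matrix().round(3))
cv2.imwrite("pics/b1.png",cv2.resize(S["pixels"][110:290,270:510,::-1],(800,600),interpolation=2))
E
```

```text
[0.44001623 0.23280003 0.17395403] [0.45504472 0.136057   0.44069799] 0.4004422289241961 [[ 0.082  0.997  0.002]
 [ 0.997 -0.082  0.001]
 [ 0.001  0.002 -1.   ]]
```

View pics/b1.png

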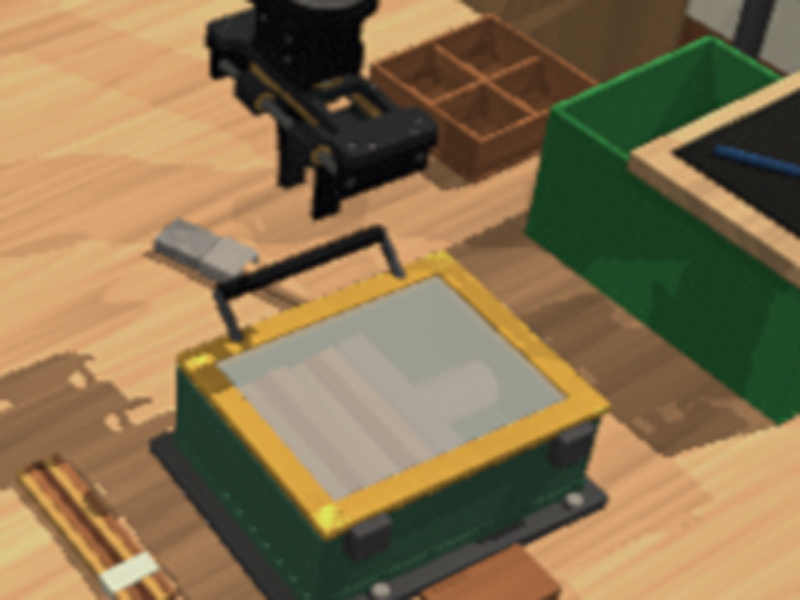

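The fingers at (285,180) and (325,210) are centred just above the bar, which spans (220,290)-(380,235). I'll descend and close.

carry_out --pt "0 0 0 0 0 -2 0.4" --pt "0 0 0 0 0 -4 0.4" --pt "0 0 0 0 0 -5.1 0.4" --pt "0 0 0 0 0 -5.1 0.4" --pt "0 0 0 0 0 -5.1 0" --pt "0 0 0 0 0 -5.1 0" --pt "0 0 0 0 0 -5.1 0" --pt "0 0 0 0 0 -5.1 0" --pt "0 0 0 0 0 -5.1 0" --pt "0 0 0 0 0 -5.1 0" --pt "0 0 0 0 0 -5.1 0" --squeeze 40

```text
time: 16.4
position: [0.4388, 0.2325, 0.1212]
tool_rot: [2.31, 2.129, 0.0]
ft_force: [0.2, 0.3, 0.5]
grip_width: 0.011
grip_force: 0.0
```

The fingers shut on nothing, so I'll look.

```bash
python3 - <<'E'
from bench import ctrl
from h import *
S=ctrl.get_image("scene");T=ctrl.get_image("top");s=ctrl.get_state()
print(s["position"],s["ft_force"],s["grip_width"],s["grip_force"])
a=cv2.resize(S["pixels"][130:230,300:420,::-1],(400,333),interpolation=2)
b=cv2.resize(T["pixels"][220:320,150:270,::-1],(400,333),interpolation=2)
cv2.imwrite("pics/b2.png",np.hstack([a,cv2.convertScaleAbs(b,alpha=2)]))
E
```

```text
[0.43877708 0.23243942 0.12116466] [-0.47906648 -0.1866117  -0.03177224] 0.007534239584246711 0.0
```

View pics/b2.png

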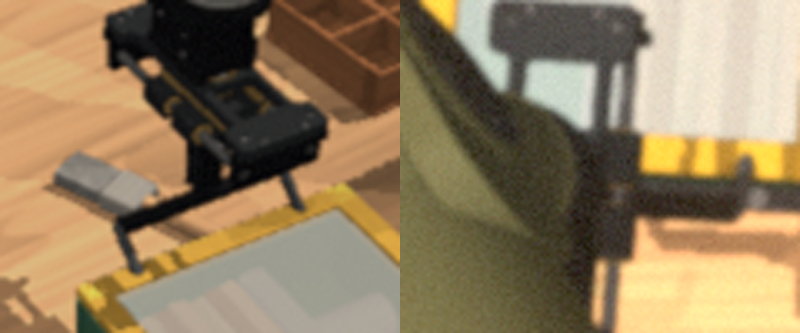

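The closed fingers end at or behind the bar line, near scene pixel (361,186). That was my tenth picture, so from here I'll check numerically by projecting the TCP and measuring mask edges.

```bash
cat >>h.py <<'E'
def proj(im,X):
    M=im["cam_to_world"];c=M[:3,:3].T@(np.array(X)-M[:3,3]);p=im["camera_matrix"]@c;return (p[:2]/p[2]).round(1)
E
python3 - <<'E'
import pickle;from h import *
d=pickle.load(open("d.pkl","rb"));S,T=d["scene"],d["top"]
t=np.array([.4388,.2324,.1212])
for n,X in(("tcp",t),("grasp",t+[0,0,.019]),("bar est",[.439,.2315,.134])):print(n,proj(S,X),proj(T,X))
# initial (unoccluded) profiles across bar: brightness along columns
print("S col 350,360,370");
for c in(345,360,375):print(c,180,S["pixels"][178:202,c].max(1).tolist())
for c in(190,212,235):print(c,268,T["pixels"][266:292,c].tolist())
E
```

```text
tcp [359.1 191.9] [213.2 279.8]
grasp [359.6 186.3] [210.9 279.3]
bar est [359.2 188.4] [212.1 279.3]
S col 350,360,370
345 180 [201, 197, 195, 195, 195, 192, 164, 146, 142, 135, 154, 199, 209, 141, 58, 25, 20, 18, 16, 75, 165, 204, 211, 209]
360 180 [192, 190, 193, 192, 190, 193, 193, 137, 63, 26, 25, 19, 16, 79, 177, 200, 199, 199, 200, 191, 171, 143, 121, 161]
375 180 [195, 175, 102, 38, 26, 20, 15, 55, 151, 188, 190, 191, 197, 198, 197, 193, 189, 194, 198, 200, 200, 202, 202, 191]
190 268 [[129, 97, 34], [129, 98, 34], [116, 89, 29], [91, 71, 24], [59, 48, 24], [38, 38, 26], [35, 31, 22], [38, 34, 29], [35, 31, 25], [34, 27, 23], [33, 26, 23], [33, 28, 21], [29, 24, 18], [30, 26, 20], [34, 28, 25], [34, 24, 18], [44, 32, 21], [74, 55, 37], [100, 72, 49], [115, 83, 56], [120, 88, 59], [122, 88, 59], [120, 86, 57], [119, 85, 57], [116, 83, 54], [118, 86, 58]]
212 268 [[129, 97, 32], [128, 97, 32], [126, 96, 31], [122, 93, 32], [100, 76, 30], [65, 52, 26], [41, 37, 25], [31, 30, 23], [31, 26, 20], [33, 29, 25], [32, 26, 23], [29, 23, 17], [30, 23, 19], [33, 29, 24], [33, 29, 20], [35, 29, 25], [28, 22, 20], [37, 28, 21], [60, 42, 29], [89, 63, 43], [111, 80, 54], [118, 84, 55], [118, 84, 53], [115, 83, 55], [116, 84, 56], [115, 82, 56]]
235 268 [[130, 100, 35], [127, 96, 27], [131, 100, 36], [131, 100, 36], [124, 96, 32], [109, 84, 29], [79, 60, 23], [50, 38, 19], [31, 28, 20], [32, 30, 22], [35, 31, 26], [34, 27, 23], [34, 26, 23], [28, 25, 20], [33, 28, 23], [28, 25, 16], [32, 25, 20], [31, 23, 18], [37, 29, 22], [55, 39, 27], [86, 62, 42], [101, 72, 47], [97, 69, 47], [78, 55, 36], [66, 49, 33], [67, 48, 32]]
```

The tips show about 6 px (roughly 20 mm) above where the reported TCP projects. The lever grasp was shallow for the same reason. So they closed just above the bar, and I need to regrasp about 20 mm lower.

carry_out --pt "0 0 0 0 0 2 0.4" --pt "0 0 0 0 0 2 0.4" --pt "0 0 0 0 0 2 0.4" --pt "0 0 0 0 0 2 0.4" --pt "0 0 0 0 0 2 0.4" --pt "0 0 0 0 0 2 0.4" --pt "0 0 0 0 0 0 0.4" --pt "0 0 0 0 0 -1 0.4" --pt "0 0 0 0 0 -1.8 0.4" --pt "0 0 0 0 0 -1.8 0.4" --pt "0 0 0 0 0 -1.8 0.4"

```text
time: 17.6
position: [0.4389, 0.2326, 0.1033]
tool_rot: [-2.31, -2.129, -0.0]
ft_force: [-0.4, -0.5, -0.2]
grip_width: 0.402
grip_force: 0.0
```

carry_out --pt "0 0 0 0 0 0 0" --pt "0 0 0 0 0 0 0" --pt "0 0 0 0 0 0 0" --pt "0 0 0 0 0 0 0" --pt "0 0 0 0 0 0 0" --pt "0 0 0 0 0 0 0" --pt "0 0 0 0 0 0 0"

```text
time: 18.3
position: [0.4384, 0.2326, 0.1032]
tool_rot: [-2.31, -2.129, 0.001]
ft_force: [-3.3, 0.2, 2.1]
grip_width: 0.17
grip_force: 40.0
```

The fingers hold the bar (14.8 mm, 40 N). I'll lift it along the hinge arc.

carry_out --pt "0 0 0 0.1 0 1.1 0" --pt "0 0 0 0.4 0 2.2 0" --pt "0 0 0 1.0 -0.1 4.4 0" --pt "0 0 0 1.8 -0.1 6.5 0" --pt "0 0 0 2.8 -0.2 8.6 0" --pt "0 0 0 4.0 -0.3 10.5 0" --pt "0 0 0 5.4 -0.4 12.2 0" --pt "0 0 0 7.0 -0.6 13.9 0" --pt "0 0 0 8.5 -0.7 15.1 0" --pt "0 0 0 8.5 -0.7 15.1 0" --pt "0 0 0 8.5 -0.7 15.1 0" --pt "0 0 0 8.5 -0.7 15.1 0" --squeeze 50

```text
time: 19.5
position: [0.5181, 0.2257, 0.2567]
tool_rot: [-2.305, -2.128, 0.015]
ft_force: [-17.4, -3.6, 12.7]
grip_width: 0.167
grip_force: 50.0
```

```bash
python3 - <<'E'
from bench import ctrl
from h import *
import pickle
S=ctrl.get_image("scene");T=ctrl.get_image("top");s=ctrl.get_state();pickle.dump((S,T),open("e.pkl","wb"))
print(s["position"],s["ft_force"],s["grip_width"],s["grip_force"],s["qd"].round(3))
yel=lambda a:(a[...,0]>a[...,1])&(a[...,1]>1.8*a[...,2])&(a[...,0]>150)
for R in ((320,100,460,280),):
    m=blob(S,R,yel);r=cv2.minAreaRect(cv2.findNonZero(m));print(m.sum(),r,cv2.boundingRect(m))
# expected corners in scene: press yaw -4.7deg, hinge from bar estimate
t=np.radians(-4.7);ux=np.array([np.cos(t),np.sin(t),0]);uy=np.array([-np.sin(t),np.cos(t),0])
h=np.array([.4395,.2315,.108])+.225*ux
for a in(0,.5,.7,.785,.88):
    c=[h+(-.205*np.cos(a))*ux+[0,0,.205*np.sin(a)]+k*uy for k in(-.125,.125)];b=h+(-.225*np.cos(a)+.027*np.sin(a))*ux+[0,0,.225*np.sin(a)+.027*np.cos(a)]
    print(a,[proj(S,x).tolist() for x in c],"bar ends",[proj(S,b+k*uy).tolist() for k in(-.075,.075)])
d=pickle.load(open("d.pkl","rb"))["scene"]
for x0,y0,x1,y1,n in((160,222,225,285,"lever"),(270,240,330,300,"ribs"),(315,170,336,200,"brush"),(390,270,440,310,"block"),(335,315,390,365,"bowl"),(275,305,305,340,"jar"),(175,340,215,390,"bottle"),(145,235,180,305,"mallet")):
    e=np.abs(d["pixels"][y0:y1,x0:x1].astype(int)-S["pixels"][y0:y1,x0:x1]).max(2);print(n,(e>60).mean().round(3))
E
```

```text
[0.51801822 0.22573007 0.25666461] [-17.22559437  -3.24424016  13.08884263] 0.16791426811107701 50.00707268714905 [ 0.002 -0.001 -0.002  0.001 -0.     0.    -0.001]
1953 ((395.9184265136719, 211.31524658203125), (84.98030853271484, 98.10811614990234), 66.17574310302734) (352, 154, 102, 116)
0 [[321.4, 216.9], [401.8, 185.0]] bar ends [[334.6, 197.7], [383.1, 179.0]]
0.5 [[327.1, 192.8], [412.5, 160.5]] bar ends [[344.7, 174.0], [396.8, 154.7]]
0.7 [[332.5, 187.3], [420.2, 154.3]] bar ends [[352.3, 169.3], [405.9, 149.6]]
0.785 [[335.4, 185.9], [424.0, 152.5]] bar ends [[356.2, 168.3], [410.4, 148.4]]
0.88 [[338.9, 184.9], [428.7, 151.2]] bar ends [[360.9, 168.1], [415.8, 147.8]]
lever 0.255
ribs 0.166
brush 0.013
block 0.0
bowl 0.0
jar 0.0
bottle 0.0
mallet 0.173
```

The residual force (-17, +13) is mostly radial, pushing the bar towards the hinge, with about 5.6 N tangential hold. I'll ease off radially and check the angle and bystanders.

carry_out --pt "0 0 0 -0.1 0 0.1 0" --pt "0 0 0 -0.3 0 0.3 0" --pt "0 0 0 -0.3 0 0.3 0" --pt "0 0 0 -0.3 0 0.3 0" --pt "0 0 0 -0.3 0 0.3 0"

```text
time: 20.1
position: [0.5189, 0.2257, 0.2575]
tool_rot: [-2.308, -2.128, 0.005]
ft_force: [-6.4, 0.8, -0.0]
grip_width: 0.163
grip_force: 50.0
```

```bash
python3 - <<'E'
from bench import ctrl
from h import *
import pickle
S=ctrl.get_image("scene");T=ctrl.get_image("top");s=ctrl.get_state()
print(s["position"],s["ft_force"],s["grip_width"],s["grip_force"])
D=pickle.load(open("d.pkl","rb"))
yel=lambda a:(a[...,0]>a[...,1])&(a[...,1]>2.5*a[...,2])&(a[...,0]>60)
for im,R in((D["scene"],(310,170,460,280)),(S,(310,130,460,280))):
    m=blob(im,R,yel);n=np.argwhere(m)[:,::-1]
    print(m.sum(),"xmin",n[n[:,0].argmin()],"ymin",n[n[:,1].argmin()],"xmax",n[n[:,0].argmax()],"ymax",n[n[:,1].argmax()])
m=blob(S,(165,225,222,285),lambda a:a.max(2)<45);n=np.argwhere(m);print("lever",m.sum(),n[n[:,0].argmax()])
def shift(n,im0,im1,x0,y0,x1,y1):
    t=im0["pixels"][y0:y1,x0:x1];w=im1["pixels"][y0-15:y1+15,x0-15:x1+15]
    r=cv2.matchTemplate(w,t,cv2.TM_CCOEFF_NORMED);_,v,_,l=cv2.minMaxLoc(r);print(n,l[0]-15,l[1]-15,round(v,2))
for a in(("ribs",275,245,322,295),("mallet",145,235,180,302),("lever",178,232,215,285),("brush",315,175,340,195)):shift(a[0],D["scene"],S,*a[1:])
for a in(("ribsT",318,216,346,302),("malletT",432,295,485,398),("gripT",455,205,495,270),("brushT",185,308,228,392)):shift(a[0],D["top"],T,*a[1:])
E
```

```text
[0.5188757  0.225673   0.25743206] [-5.78633623  0.81645949  0.26704252] 0.16690403665461115 49.99857723712921
390 xmin [324 217] ymin [330 214] xmax [451 231] ymax [367 270]
949 xmin [337 187] ymin [420 155] xmax [440 208] ymax [358 243]
lever 509 [279 204]
ribs 0 0 0.62
mallet 0 0 0.83
lever 0 0 0.9
brush 0 0 0.89
ribsT 0 0 0.74
malletT -1 0 0.7
gripT 0 0 0.99
brushT 15 -15 0.15
```

The bystanders and lever are unmoved (0 px in the scene view), and the force is now about 6 N of pure hold. The guard's corners suggest about 0.72-0.77 rad, so I'll nudge it up slightly to centre it in the band.

carry_out --pt "0 0 0 0.2 0 0.2 0" --pt "0 0 0 0.5 0 0.4 0" --pt "0 0 0 0.5 0 0.4 0" --pt "0 0 0 0.5 0 0.4 0" --pt "0 0 0 0.5 0 0.4 0" --pt "0 0 0 0.5 0 0.4 0" --pt "0 0 0 0.5 0 0.4 0" --pt "0 0 0 0.5 0 0.4 0"

```text
time: 21.0
position: [0.5237, 0.2252, 0.2615]
tool_rot: [-2.309, -2.128, 0.006]
ft_force: [-6.6, -0.4, 0.3]
grip_width: 0.164
grip_force: 50.0
```

```bash
python3 - <<'E'
from bench import ctrl
from h import *
S=ctrl.get_image("scene");s=ctrl.get_state()
print(s["position"],s["ft_force"],s["grip_width"],s["grip_force"])
yel=lambda a:(a[...,0]>a[...,1])&(a[...,1]>2.5*a[...,2])&(a[...,0]>60)
m=blob(S,(310,130,460,280),yel);n=np.argwhere(m)[:,::-1];x0=n[n[:,0].argmin()];y0=n[n[:,1].argmin()];print(x0,y0)
if s["grip_width"]>.12 and 336<=x0[0]<=341: print(ctrl.close_job())
E
```

```text
[0.52368893 0.22523536 0.26150881] [-7.52599916 -1.13492305  2.13080604] 0.1642442209949073 50.00790774822235
[338 187] [425 154]
the job is handed in; nothing more can be done
None
```

I gave the pump three full strokes and handed the job in with the gripper holding the guard at about 0.77 rad (44°), the lever up and no sign of a bystander having moved; the judge's result was not shown, and the angle is my estimate from the camera and arm positions.

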